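# Unlock the stall's cash box and hold the key turned

### The job

Take the key from its wooden rest, put it into the lock on the lid of the cash box and push it fully home past the sticky pins (wiggle it if it catches), then turn it a quarter turn clockwise, seen from above, to the stop. The lock is sprung, so finish while still gripping the key and holding it fully turned: do not let go at the end. Leave the two jam jars and the small carton standing where they are.

Things in the scene. Friction and masses are not known exactly. Their poses are not given: they have to be found in the camera images.
- key: Loose key, upright, 80.5 mm tall, 60 g. Origin: blade's tip; z up to the bow, x along the blade's width. From the tip: steel blade 12 (x) by 5 (y) mm, 24 mm long, round-tipped; round neck 5 mm thick to 34.5 mm; round collar 28 mm across to 38.5 mm; black bow 30 (x) by 10 mm (y) to 80.5 mm. Same after half a turn; enters the lock either way round.
- key_bow (a point): Centre of the key's black plastic bow, 59.5 mm above the key's tip, 21 mm above the collar; axes as the key. Grip the bow across its 10 mm thickness (its y), fingertips clear of the collar, which is wider than the bow is thick.
- keyrest: Fixed wooden block, 80 (x) by 60 (y) mm, 42 mm high; origin at the centre of its underside. The key stands in a 16 (x) by 9 (y) mm slot through its middle, its x along the block's x (give or take 0.15 rad), collar on the block's top, tip 7.5 mm above the counter; lift it straight up 36 mm to free it. Block on the left or right, cash box on the other side.
- cashbox: Fixed grey steel cash box 160 (x) by 220 (y) mm, lid top 90 mm above the counter; origin at the centre of its underside. The square steel lock face (52 mm) stands 10 mm proud of the lid, centred 30 mm from the lid's middle towards -x. A low wire handle, 16 mm high, lies on the lid 80 mm from the lock towards +x.
- lock_mouth (a point): Centre of the keyway's mouth at the top of the lock face, 100 mm above the counter; axes as the cash box. A slot 15 (x) by 7.5 (y) mm, with a 3 mm bevel round it: key straight down, its x along the slot's x. Two sprung pins catch the blade's edges 10 to 30 mm down: push with up to 20 N, wiggling helps. Fully home the collar sits on the face, tip 34.5 mm down; only then can it turn.
- plug (a joint): Turn of the cylinder inside the lock, driven by the key: 0 with the slot lined up, growing clockwise seen from above to the stop at 1.57 rad (a quarter turn). A spring turns it back if let go: 0.03 Nm at first, 0.11 Nm at the stop, plus 0.02 Nm friction. The key has play in it, so the key may have to turn 0.15 to 0.3 rad further than the cylinder. Once turned, the key cannot be pulled out.
- jar_a: Loose closed jam jar, 60 mm across, 75 mm tall, 110 to 130 mm beyond the middle of the key rest. Origin at the centre of its underside. Leave it alone.
- jar_b: Loose closed jam jar, 60 mm across, 75 mm tall, about 150 mm beyond the middle of the cash box. Origin at the centre of its underside. Leave it alone.
- carton: Loose cardboard gift carton, 64 mm square, 50 mm high, 115 to 130 mm from the middle of the key rest on its robot side. Origin at the centre of its underside. Leave it alone.
Mind the look-alikes: they are no part of the job. What is shaped like the key but green or pink is not meant.

How it is judged:
By the outcome, as a careful person would: the job done as asked, in the order asked, and still so for the second after the job is handed in, while the arm keeps its last pose, push and grip.
It also fails if it takes over 48 s, if anything falls off the work surface, if the arm or the gripper's body presses on something with over 40 N, if the wrist force passes 120 N, or if a joint passes its speed limit or range.

### The arm

A 7-joint arm with a two-finger parallel gripper is mounted at the origin on the work surface. World frame = base frame: x ahead of the robot, y to its left, z up, the work surface at z = 0. Lengths are in m, angles in rad, forces in N, time in s.
With the tool pointing down it reaches from about 0.425 to 0.95 m from the base axis. Payload 16.7 kg.
Tool frame: the origin (TCP) lies at the very end of the fingers, on their centre line; the grasp point (between the pads) lies 19 mm behind it (arm.tcp_to_grasp is the distance from the TCP to the grasp point, in m); x points along the fingers, z is the direction in which the jaws open and shut, and the axes are right-handed (so a half turn about x gives the same grasp; the last joint's range is limited). The gripper opens to 94 mm and grips with 3 to 60 N. Pads are 16 mm wide; open, the fingers measure 119 mm over their backs; the gripper's body (75 mm by 177 mm) begins 78 mm behind the grasp point.
Start: joints at [-1.319, 0.426, 0.074, 1.606, -0.034, 1.111, -0.067], TCP at [0.263, 0.621, 0.205] pointing down, gripper open.
Joint ranges: [-2.85, 2.85], [-0.5, 2.14], [-1.23, 1.37], [0.21, 2.46], [-1.02, 4.16], [0.16, 2.05], [-2.73, 2.73]. Speed limits (rad/s): [1.89, 1.89, 2.39, 2.39, 3.01, 3.01, 3.01].

### API

Orientations are given as a 3x3 rotation matrix whose columns are the frame's x, y, z axes.
In Python, from station import arm, grab_frame, order gives the robot as it stands.
- The arm moves only by the tool apply_moves, never from a script. Its argument "commands" is a list of rows, each a list of 7 numbers: the opening, from 0 (shut) to 1 (fully open), then the shift along the tool's x, y, z in mm, then the turn, a rotation vector about the tool's x, y, z in rad. In form: [[hand, x, y, z, wx, wy, wz], ...]. A call has 1 to 20 rows; each row is the pose to reach, as a shift and turn from the pose commanded when the call began, along the tool's axes at that moment; what a row does not reach only later rows make up. A row lasts 1/10 s, in which the tool goes at most 50 mm and 8.59 degrees, less where a joint would pass 70% of its speed; a pose out of reach is approached as far as the arm can. A call with a gripper value outside its range is refused whole. The fingers move at their own pace and stop on an object; the grip force is fixed at half the most. Time passes only in rows, so rows that repeat a pose let the fingers close. It gives the time, the measured TCP pose, the force and the opening at its end, in the units of the state.
- arm.get_state(): the state, without advancing time (a new reading comes with each control period).
- grab_frame(name): name is "scene" or "top" or "wrist"; returns a dict with "pixels" (420x560x3 uint8, red, green, blue), "range_z" (420x560 float32, m along the optical axis (not along the pixel's ray), 0 where there is no reading), "camera_matrix" (3x3 intrinsics, pixels), "cam_to_world" (4x4, takes a point from camera to world coordinates). Camera axes: x right, y up, looking along -z (the intrinsics and any distortion apply to the point x, -y, -z); pixel columns grow to the right and rows downward; lengths in m; the calibration is good to about 2 mm. A picture is of the moment at which its call begins.
- order.job_done(): hands the job in, once; it reports no verdict.
The state is a dict: "time_s": time; "joints": joint angles; "joint_velocities": joint speeds; "joint_torque": joint torques, N m; "ee_pos": TCP position; "orientation": TCP orientation; "ft_force": force on the tool from outside, world axes, zero at the start; "torque": the same for the moment, N m; "opening": finger opening in m.
Only numpy, scipy, OpenCV 4.12 (cv2) and the standard library are available. Lean on these libraries where they do the work, as an engineer would, in place of code of your own. Each camera call takes 0.05 s, during which the arm holds its last target.

## Working session

There is one attempt and no reset: what is moved stays moved. The work goes in short steps, Python scripts to look and compute and a tool call to move; the robot and the scene stay as the last step left them, time stands still between calls to the robot, and variables do not carry over. Pictures are saved under pics/ and viewed, and the job is handed in when it is done.

Besides the shell and the picture viewer there is one more tool, called as name(argument=value, ...), one argument or row to a line, values as JSON. apply_moves: Moves the arm, as the interface text tells. Its arguments: {"type":"object","properties":{"commands":{"type":"array","items":{"type":"array","items":{"type":"number"}}}},"required":["commands"]}

```bash
mkdir -p pics; ls; python3 - <<'E'
from station import arm,grab_frame
import cv2,numpy as np
s=arm.get_state()
for k,v in s.items(): print(k,np.round(v,4).tolist())
for n in("scene","top","wrist"):
    f=grab_frame(n); cv2.imwrite(f"pics/{n}0.png",f["pixels"][:,:,::-1]); np.savez(f"pics/{n}0.npz",**f)
    print(n,f["camera_matrix"].round(1).tolist(),f["cam_to_world"].round(3).tolist())
E
```

```text
pics
time_s 0.0
joints [-1.3195, 0.4267, 0.0739, 1.6066, -0.0341, 1.1108, -0.0671]
joint_velocities [0.0007, 0.0007, 0.0007, 0.0002, -0.0012, -0.0007, -0.0001]
joint_torque [-0.0011, -93.5808, 3.6666, -45.4197, -0.0488, 0.0201, 0.0001]
ee_pos [0.2632, 0.6211, 0.2048]
orientation [[-0.0004, -0.9208, 0.3901], [-0.0012, 0.3901, 0.9208], [-1.0, -0.0001, -0.0013]]
ft_force [0.0107, 0.1031, -0.1119]
torque [-0.0415, -0.0012, -0.0467]
opening 0.0939
scene [[483.8, 0.0, 284.8], [0.0, 483.8, 213.6], [0.0, 0.0, 1.0]] [[-0.21, -0.567, 0.796, 1.342], [0.978, -0.111, 0.179, 0.194], [-0.014, 0.816, 0.578, 0.672], [0.0, 0.0, 0.0, 1.0]]
top [[382.7, 0.0, 275.6], [0.0, 382.7, 214.1], [0.0, 0.0, 1.0]] [[0.021, 0.997, -0.068, 0.51], [-1.0, 0.021, -0.002, 0.0], [-0.001, 0.068, 0.998, 0.845], [0.0, 0.0, 0.0, 1.0]]
wrist [[330.0, 0.0, 273.3], [0.0, 330.0, 204.5], [0.0, 0.0, 1.0]] [[0.39, -0.885, -0.255, 0.189], [0.921, 0.374, 0.109, 0.652], [-0.001, -0.277, 0.961, 0.385], [0.0, 0.0, 0.0, 1.0]]
```

View pics/top0.png

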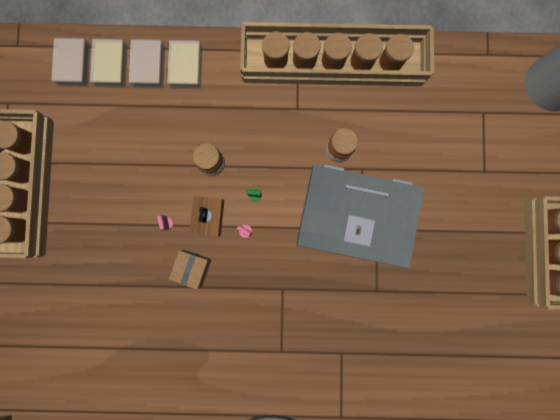

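View pics/scene0.png

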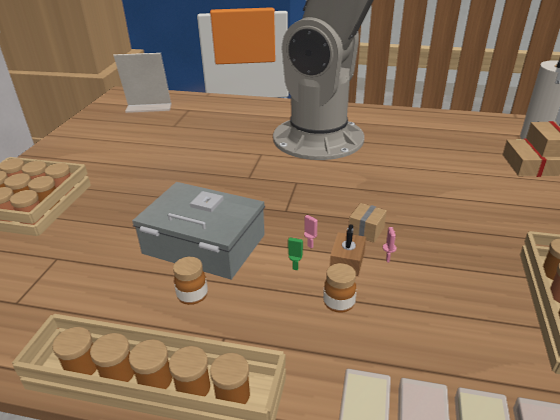

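View pics/wrist0.png

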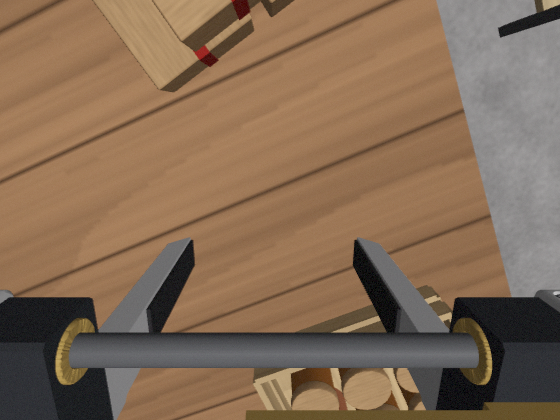

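```bash
cat > h.py <<'E'
import numpy as np,cv2
def load(n): return dict(np.load(f"pics/{n}.npz"))
def world(f,u,v,d=None):
    K=f["camera_matrix"];T=f["cam_to_world"]
    if d is None: d=f["range_z"][int(round(v)),int(round(u))]
    p=np.array([(u-K[0,2])/K[0,0]*d,-(v-K[1,2])/K[1,1]*d,-d,1]);return (T@p)[:3]
def world_z(f,u,v,z):
    a=world(f,u,v,1.0);o=f["cam_to_world"][:3,3];r=a-o;return o+r*(z-o[2])/r[2]
def proj(f,P):
    T=f["cam_to_world"];K=f["camera_matrix"];c=T[:3,:3].T@(np.asarray(P)-T[:3,3])
    return np.array([K[0,2]+K[0,0]*c[0]/-c[2],K[1,2]+K[1,1]*(-c[1])/-c[2]])
def crop(n,u0,v0,u1,v1,s,out):
    f=load(n);im=f["pixels"][v0:v1,u0:u1,::-1];cv2.imwrite(out,cv2.resize(im,None,fx=s,fy=s,interpolation=cv2.INTER_CUBIC))
def snap(name,tag):
    from station import grab_frame
    f=grab_frame(name);np.savez(f"pics/{tag}.npz",**f);cv2.imwrite(f"pics/{tag}.png",f["pixels"][:,:,::-1]);return f
E
python3 - <<'E'
from h import *
crop("top0",150,130,270,290,5,"pics/c1.png") if 0 else crop("top0",150,180,270,260,6,"pics/c1.png")
crop("top0",295,125,430,270,4,"pics/c2.png")
crop("scene0",280,200,410,315,6,"pics/c3.png")
f=load("top0")
for n,z in (("key",.088),("g",.05),("p",.05)): pass
for u,v in [(205,215),(190,198),(220,197),(191,234),(219,236),(254,194),(245,231),(165,222),(188,270),(208,155),(343,142),(360,231),(311,165),(424,183),(411,266),(299,244),(347,219),(373,219)]:
    print(u,v,world(f,u,v).round(4))
E
```

```text
205 215 [0.5585 0.1453 0.0711]
190 198 [ 0.6002  0.1934 -0.0013]
220 197 [ 0.6038  0.1268 -0.0016]
191 234 [ 5.204e-01  1.882e-01 -5.000e-04]
219 236 [0.5171 0.1233 0.0194]
254 194 [0.6024 0.0465 0.0792]
245 231 [0.5277 0.0628 0.0781]
165 222 [0.5431 0.2291 0.0597]
188 270 [0.4455 0.1806 0.0495]
208 155 [0.6812 0.1428 0.0736]
343 142 [ 0.7134 -0.1323  0.0751]
360 231 [ 0.532  -0.1638  0.0945]
311 165 [ 0.6802 -0.0745 -0.0025]
424 183 [ 0.6447 -0.327  -0.0022]
411 266 [ 0.4602 -0.2973 -0.0017]
299 244 [ 0.5041 -0.045   0.0901]
347 219 [ 0.5549 -0.1381  0.095 ]
373 219 [ 0.5565 -0.191   0.0872]
```

View pics/c1.png

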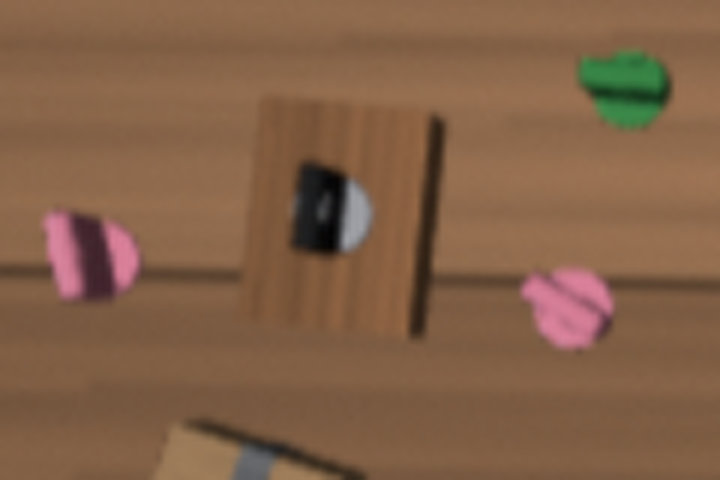

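View pics/c2.png

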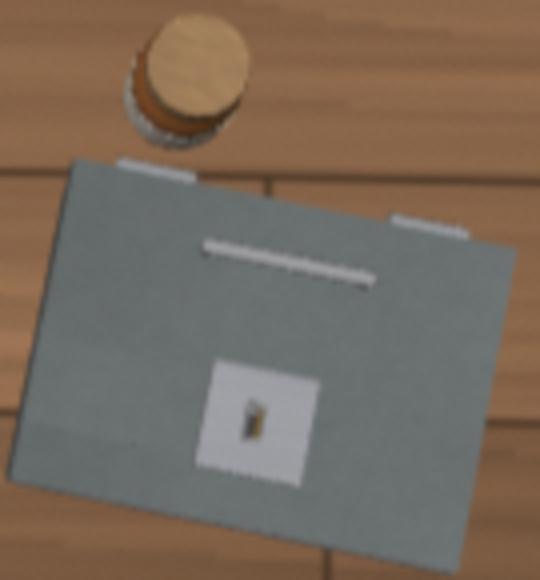

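View pics/c3.png

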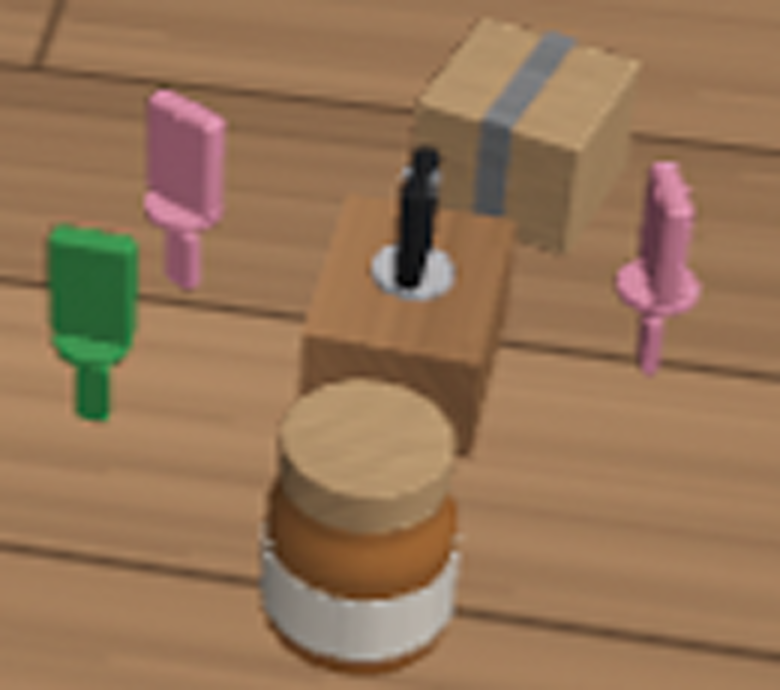

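```bash
python3 - <<'E'
from h import *
f=load("top0")
c=np.array([[262,97],[437,115],[413,335],[243,322]])/6+[150,180]
W=np.array([world_z(f,*p,.042) for p in c]);print(W.round(4),W.mean(0))
for a,b in((3,0),(2,1)): d=W[b]-W[a];print("blk yaw",np.degrees(np.arctan2(d[1],d[0])),np.linalg.norm(d))
P=[world_z(f,u/6+150,v/6+180,.088) for u,v in((307,163),(294,247))];d=P[0]-P[1];print(P,np.degrees(np.arctan2(d[1],d[0])),np.linalg.norm(d))
# lock face corners in c2
c=np.array([[215,360],[320,381],[300,487],[196,464]])/4+[295,125]
W=np.array([world_z(f,*p,.100) for p in c]);print(W.round(4),W.mean(0))
for a,b in((3,0),(2,1)): d=W[b]-W[a];print("lock yaw",np.degrees(np.arctan2(d[1],d[0])),np.linalg.norm(d))
c=np.array([[73,160],[517,248],[457,573],[10,480]])/4+[295,125]
W=np.array([world_z(f,*p,.090) for p in c]);print(W.round(4),W.mean(0))
for a,b in((3,0),(2,1)): d=W[b]-W[a];print("box yaw",np.degrees(np.arctan2(d[1],d[0])),np.linalg.norm(d))
R=np.array([[-0.0004, -0.9208, 0.3901], [-0.0012, 0.3901, 0.9208], [-1.0, -0.0001, -0.0013]]);p=np.array([.2632,.6211,.2048])
print(R.T@(np.array([.556,.150,.2])-p)*1000)
E
```

```text
[[0.5997 0.176  0.042 ]
 [0.5946 0.1142 0.042 ]
 [0.5172 0.1203 0.042 ]
 [0.5205 0.1798 0.042 ]] [0.55799312 0.14756747 0.042     ]
blk yaw -2.779730284213135 0.07922564949550227
blk yaw -4.473689263455701 0.0775811511578608
[array([0.5729014, 0.1502409, 0.088    ]), array([0.54500336, 0.15358467, 0.088     ])] -6.834694538636285 0.028097714031120193
[[ 0.5625 -0.1405  0.1   ]
 [ 0.5533 -0.1917  0.1   ]
 [ 0.5017 -0.1821  0.1   ]
 [ 0.5118 -0.1317  0.1   ]] [ 0.53232408 -0.16149044  0.1       ]
lock yaw -9.864597149511983 0.05153975911269227
lock yaw -10.460770102725427 0.05253445406074864
[[ 0.6617 -0.0708  0.09  ]
 [ 0.6221 -0.2918  0.09  ]
 [ 0.4612 -0.2616  0.09  ]
 [ 0.502  -0.0421  0.09  ]] [ 0.56175489 -0.16658206  0.09      ]
box yaw -10.199413094669 0.16225017001432845
box yaw -10.6595442481464 0.16368610709772669
[   5.2482  -453.38587 -319.56136]
```

apply_moves(
  commands=[
    [1, 0, -45, -32, 0, 0, 0],
    [1, 0, -90, -64, 0, 0, 0],
    [1, 0, -135, -96, -0.05, 0, 0],
    [1, 0, -180, -128, -0.1, 0, 0],
    [1, 0, -225, -160, -0.15, 0, 0],
    [1, 0, -270, -192, -0.2, 0, 0],
    [1, 0, -315, -224, -0.25, 0, 0],
    [1, 0, -360, -256, -0.28, 0, 0],
    [1, 0, -400, -285, -0.28, 0, 0],
    [1, 0, -430, -305, -0.28, 0, 0],
    [1, 0, -453, -320, -0.28, 0, 0],
    [1, 0, -453, -320, -0.28, 0, 0],
    [1, 0, -453, -320, -0.28, 0, 0],
    [1, 0, -453, -320, -0.28, 0, 0],
    [1, 0, -453, -320, -0.28, 0, 0],
  ],
)

```text
time_s: 1.65
ee_pos: [0.5549, 0.1516, 0.2053]
orientation: [[-0.0, -0.993, 0.118], [0.0, 0.118, 0.993], [-1.0, 0.001, 0.0]]
ft_force: [-1.0, 0.5, -0.2]
opening: 0.094
```

```bash
python3 - <<'E'
from h import *
from station import arm
s=arm.get_state()
for k in("time_s","joints","ee_pos","orientation","ft_force"): print(k,np.round(s[k],4).tolist())
snap("wrist","w1");
E
```

```text
time_s 1.65
joints [-0.6054, 0.2678, 0.2738, 1.8464, -0.0836, 1.0387, 1.1538]
ee_pos [0.5549, 0.1516, 0.2053]
orientation [[-0.0005, -0.993, 0.1183], [0.0003, 0.1183, 0.993], [-1.0, 0.0005, 0.0002]]
ft_force [-0.9531, 0.4792, -0.1895]
```

View pics/w1.png

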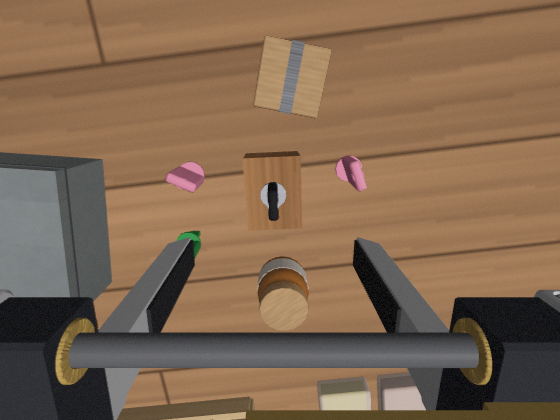

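```bash
python3 - <<'E'
from h import *
crop("w1",235,145,310,235,8,"pics/c4.png")
f=load("w1")
for p in [(.556,.150,.088),(.558,.1476,.042),(.556,.150,.046)]: print(proj(f,p))
print(f["cam_to_world"].round(4).tolist())
E
```

```text
[272.62268095 200.89406235]
[270.69210646 191.51719357]
[272.69199605 190.33243059]
[[0.1179, -0.9544, -0.2744, 0.4747], [0.993, 0.1133, 0.0323, 0.1602], [0.0003, -0.2763, 0.9611, 0.3853], [0.0, 0.0, 0.0, 1.0]]
```

View pics/c4.png

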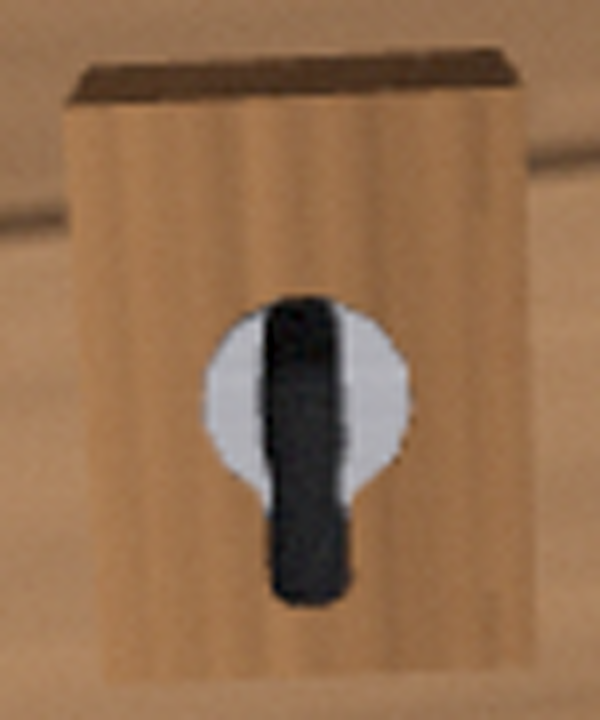

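```bash
python3 - <<'E'
from h import *
f=load("w1")
w=lambda u,v,z: world_z(f,u/8+235,v/8+145,z)
print("collar",[w(308,v,.046).round(4) for v in(396,402)])
a,b=w(311,603,.088),w(302,370,.088);d=a-b
print("bow",a.round(4),b.round(4),(a+b)/2,np.linalg.norm(d),np.degrees(np.arctan2(d[1],d[0])))
l0,l1=w(262,370,.088),w(272,590,.088);r0,r1=w(341,370,.088),w(351,590,.088)
for a,b in((l0,l1),(r0,r1)): d=b-a;print(np.degrees(np.arctan2(d[1],d[0])))
print(np.linalg.norm(r1-l1))
c=[(70,103,),(523,88),(535,665),(105,682)]
W=np.array([w(*p,.042) for p in c]);print(W.round(4),W.mean(0))
for a,b in((3,0),(2,1)): d=W[a]-W[b];print("blk yaw",np.degrees(np.arctan2(d[1],d[0])),np.linalg.norm(d))
E
```

```text
collar [array([0.5606, 0.1503, 0.046 ]), array([0.5614, 0.1502, 0.046 ])]
bow [0.5752 0.1489 0.088 ] [0.5468 0.1512 0.088 ] [0.56100985 0.1500612  0.088     ] 0.02849168129475697 -4.6447031636238165
-4.504439329562404
-4.031616074530596
0.009371715425760199
[[0.519  0.1241 0.042 ]
 [0.524  0.1828 0.042 ]
 [0.6034 0.1768 0.042 ]
 [0.5989 0.1175 0.042 ]] [0.56128922 0.1502942  0.042     ]
blk yaw -4.723448103751321 0.08016556987971654
blk yaw -4.27802801919026 0.07964088164169981
```

apply_moves(
  commands=[
    [0.6, 20, -6, -1, -0.04, 0, 0],
    [0.6, 55, -6, -1, -0.04, 0, 0],
    [0.6, 90, -6, -1, -0.04, 0, 0],
    [0.6, 120, -6, -1, -0.04, 0, 0],
    [0.6, 120, -6, -1, -0.04, 0, 0],
    [0.6, 120, -6, -1, -0.04, 0, 0],
  ],
)

```text
time_s: 2.3
ee_pos: [0.5613, 0.1489, 0.086]
orientation: [[-0.001, -0.997, 0.08], [-0.0, 0.08, 0.997], [-1.0, 0.001, -0.0]]
ft_force: [-0.2, 0.0, 0.4]
opening: 0.0567
```

```bash
python3 - <<'E'
from h import *
snap("wrist","w2");snap("scene","s2")
crop("w2",160,100,400,280,3,"pics/c5.png")
crop("s2",300,190,410,290,6,"pics/c6.png")
E
```

```text
(no output)
```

View pics/c5.png

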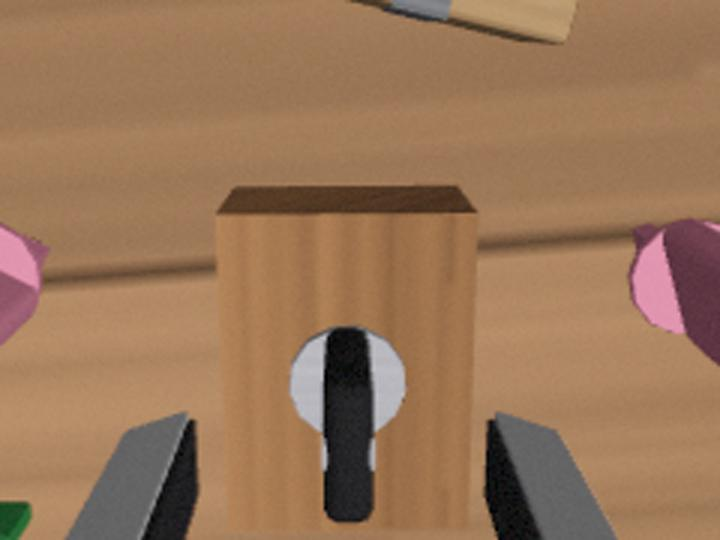

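View pics/c6.png

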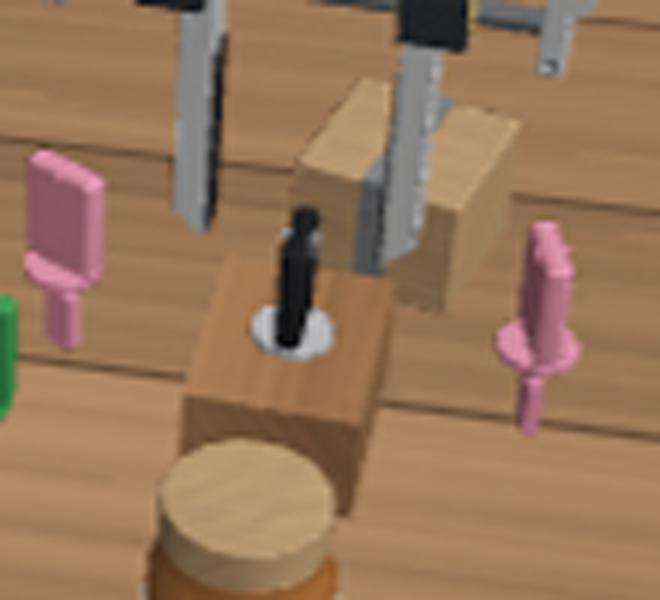

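```bash
python3 - <<'E'
from h import *
f=load("w2")
w=lambda u,v,z: world_z(f,u/3+160,v/3+100,z)
print("collar",w(348,382,.046).round(4))
a,b=w(348,519,.088),w(347,385,.088)
print(a,b); print("block c",np.mean([w(217,212,.042),w(476,211,.042)],0)+[.04,-.003,0])
for l,r in((325,371),(324,373)): print(w(l,400,.088)[1],w(r,400,.088)[1])
print([w(u,v,.042) for u,v in((219,220),(232,500),(475,220),(470,500))])
E
```

```text
collar [0.5607 0.15   0.046 ]
[0.57431028 0.14866064 0.088     ] [0.54606562 0.15065424 0.088     ]
block c [0.56091095 0.14979353 0.042     ]
0.1462109287736325 0.15500660216079756
0.14601971628581287 0.15538901825583273
[array([0.52055581, 0.12352478, 0.042     ]), array([0.59097327, 0.11877319, 0.042     ]), array([0.52520909, 0.18199378, 0.042     ]), array([0.59566698, 0.17780351, 0.042     ])]
```

apply_moves(
  commands=[
    [0.6, 15, 0, 1, 0, 0, 0],
    [0.6, 28, 0, 1, 0, 0, 0],
    [0.6, 34, 0, 1, 0, 0, 0],
    [0.6, 34, 0, 1, 0, 0, 0],
    [0.6, 34, 0, 1, 0, 0, 0],
    [0, 34, 0, 1, 0, 0, 0],
    [0, 34, 0, 1, 0, 0, 0],
    [0, 34, 0, 1, 0, 0, 0],
    [0, 34, 0, 1, 0, 0, 0],
    [0, 34, 0, 1, 0, 0, 0],
    [0, 34, 0, 1, 0, 0, 0],
    [0, 34, 0, 1, 0, 0, 0],
  ],
)

```text
time_s: 3.6
ee_pos: [0.5615, 0.1493, 0.0515]
orientation: [[0.0, -0.997, 0.081], [-0.0, 0.081, 0.997], [-1.0, -0.0, -0.0]]
ft_force: [-0.2, -0.2, 0.2]
opening: 0.0098
```

apply_moves(
  commands=[
    [0, -10, 0, 0, 0, 0, 0],
    [0, -25, 0, 0, 0, 0, 0],
    [0, -45, 0, 0, 0, 0, 0],
    [0, -75, 0, 0, 0, 0, 0],
    [0, -105, 0, 0, 0, 0, 0],
    [0, -125, 0, 0, 0, 0, 0],
    [0, -125, 0, 0, 0, 0, 0],
    [0, -125, 0, 0, 0, 0, 0],
  ],
)

```text
time_s: 4.4
ee_pos: [0.5616, 0.1494, 0.1774]
orientation: [[0.001, -0.997, 0.081], [0.001, 0.081, 0.997], [-1.0, -0.001, 0.001]]
ft_force: [0.4, 0.5, -0.2]
opening: 0.0099
```

```bash
python3 - <<'E'
from h import *
from station import arm
s=arm.get_state()
for k in("time_s","joints","ee_pos","orientation","ft_force","torque","opening"): print(k,np.round(s[k],4).tolist())
snap("wrist","w3");f=snap("scene","s3")
print(proj(f,s["ee_pos"]))
crop("w3",160,150,400,330,3,"pics/c5.png")
u,v=proj(f,s["ee_pos"]).astype(int);crop("s3",u-60,v-50,u+60,v+50,6,"pics/c6.png")
E
```

```text
time_s 4.4
joints [-0.5903, 0.3055, 0.2688, 1.8635, -0.0964, 0.9836, 1.21]
ee_pos [0.5616, 0.1494, 0.1774]
orientation [[0.0013, -0.9967, 0.0808], [0.0007, 0.0808, 0.9967], [-1.0, -0.0012, 0.0008]]
ft_force [0.3765, 0.4727, -0.158]
torque [0.0167, -0.0555, 0.0504]
opening 0.0099
[352.09821872 190.47884873]
```

View pics/c5.png

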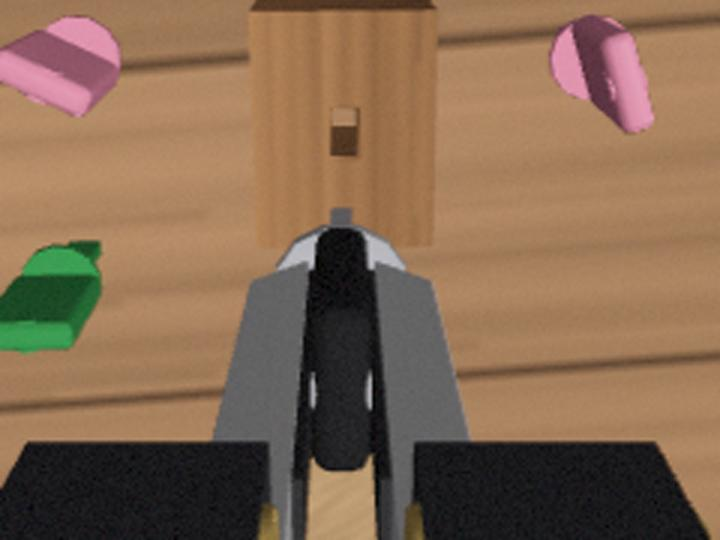

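View pics/c6.png

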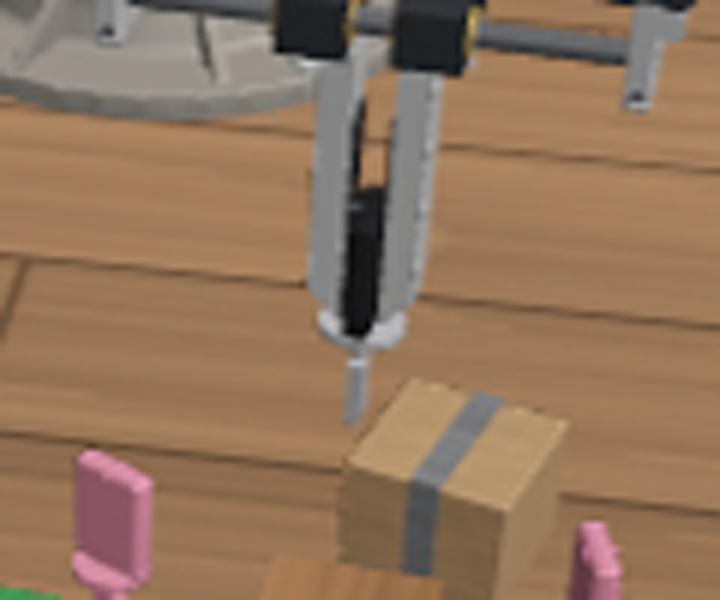

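apply_moves(
  commands=[
    [0, -12, 0, -20, 0, 0, 0],
    [0, -12, 1, -60, 0.05, 0, 0],
    [0, -12, 1, -100, 0.1, 0, 0],
    [0, -12, 2, -140, 0.1, 0, 0],
    [0, -12, 2, -180, 0.1, 0, 0],
    [0, -12, 3, -220, 0.1, 0, 0],
    [0, -12, 4, -260, 0.1, 0, 0],
    [0, -12, 4, -290, 0.1, 0, 0],
    [0, -12, 4, -305, 0.1, 0, 0],
    [0, -12, 4, -312, 0.1, 0, 0],
    [0, -12, 4, -312, 0.1, 0, 0],
    [0, -12, 4, -312, 0.1, 0, 0],
    [0, -12, 4, -312, 0.1, 0, 0],
    [0, -12, 4, -312, 0.1, 0, 0],
  ],
)

```text
time_s: 5.9
ee_pos: [0.5325, -0.1604, 0.1884]
orientation: [[-0.0, -0.984, 0.178], [0.0, 0.178, 0.984], [-1.0, 0.0, 0.0]]
ft_force: [-0.7, -0.6, -0.4]
opening: 0.0099
```

```bash
python3 - <<'E'
from h import *
from station import arm
s=arm.get_state()
for k in("time_s","joints","ee_pos","orientation","ft_force","torque","opening"): print(k,np.round(s[k],4).tolist())
f=snap("wrist","w4");print(proj(f,(.532,-.1615,.1)),proj(f,(s["ee_pos"][0],s["ee_pos"][1],.1)))
crop("w4",220,130,330,280,5,"pics/c5.png")
E
```

```text
time_s 5.9
joints [-0.1896, 0.263, 0.4379, 1.9133, -0.1321, 0.9933, 1.6988]
ee_pos [0.5325, -0.1604, 0.1884]
orientation [[-0.0001, -0.9839, 0.1785], [0.0002, 0.1785, 0.9839], [-1.0, 0.0002, 0.0001]]
ft_force [-0.676, -0.6301, -0.4433]
torque [0.0343, 0.0026, 0.0261]
opening 0.0099
[272.92837869 208.05897889] [274.31732892 208.36042761]
```

View pics/c5.png

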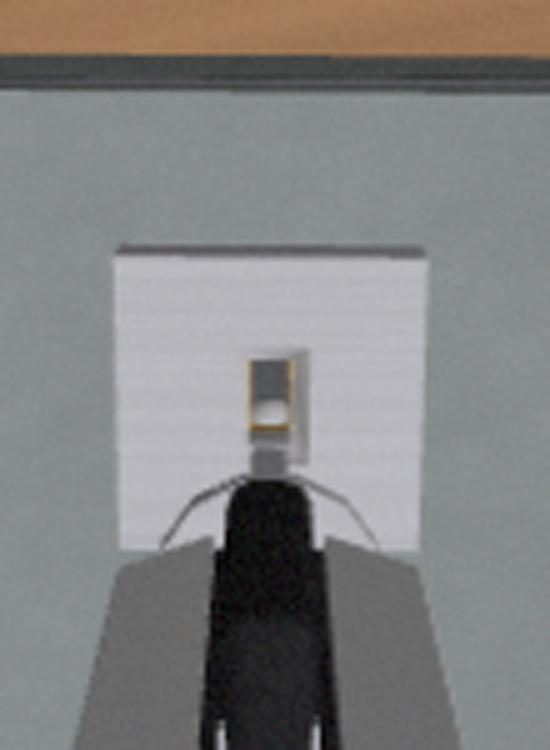

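View pics/w4.png

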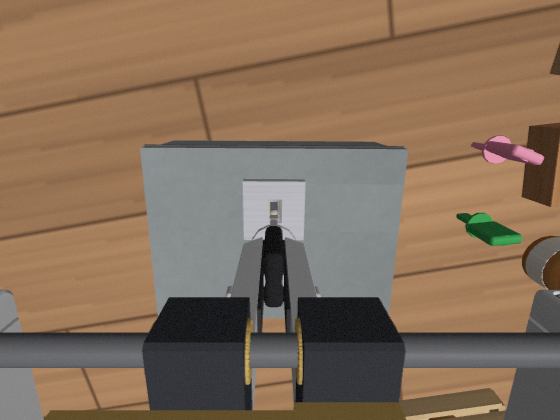

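```bash
python3 - <<'E'
from h import *
f=load("w4")
w=lambda u,v,z=.1: world_z(f,u/5+220,v/5+130,z)
C=[(114,257),(428,258),(420,549),(120,550)]
W=np.array([w(*c) for c in C]);print(W.round(4),W.mean(0))
for a,b in((0,3),(1,2)): d=W[b]-W[a];print(np.degrees(np.arctan2(d[1],d[0])),np.linalg.norm(d))
for a,b in((0,1),(3,2)): d=W[b]-W[a];print(np.degrees(np.arctan2(d[1],d[0]))-90,np.linalg.norm(d))
print("slot near edge",w(271.5,349),w(271.5,358),"lid depth",world(f,240,170),world(f,272,190))
print("tip", w(269,462,.144),w(269,470,.144))
E
```

```text
[[ 0.5048 -0.182   0.1   ]
 [ 0.5143 -0.1307  0.1   ]
 [ 0.5653 -0.14    0.1   ]
 [ 0.5561 -0.1915  0.1   ]] [ 0.53513996 -0.1610576   0.1       ]
-10.571280178379995 0.05218874559778456
-10.249610753512128 0.051832441826870995
-10.443788439472954 0.05208906442850938
-10.053874232524336 0.05238206698449108
slot near edge [ 0.52505822 -0.15906704  0.1       ] [ 0.52660757 -0.15934606  0.1       ] lid depth [ 0.4966425  -0.18360914  0.09002366] [ 0.51637249 -0.15945557  0.09996805]
tip [ 0.52973905 -0.16040882  0.144     ] [ 0.53093674 -0.16062503  0.144     ]
```

apply_moves(
  commands=[
    [0, 15, -3, -0.5, 0, 0, 0],
    [0, 30, -3, -0.5, 0, 0, 0],
    [0, 38, -3, -0.5, 0, 0, 0],
    [0, 38, -3, -0.5, 0, 0, 0],
    [0, 38, -3, -0.5, 0, 0, 0],
  ],
)

```text
time_s: 6.45
ee_pos: [0.5352, -0.1624, 0.1504]
orientation: [[-0.0, -0.984, 0.18], [-0.0, 0.18, 0.984], [-1.0, 0.0, -0.0]]
ft_force: [0.8, -0.1, -0.2]
opening: 0.01
```

```bash
python3 - <<'E'
from h import *
from station import arm
s=arm.get_state()
for k in("time_s","ee_pos","ft_force","torque","opening"): print(k,np.round(s[k],4).tolist())
f=snap("wrist","w5");g=snap("scene","s5")
crop("w5",220,160,330,290,5,"pics/c5.png")
u,v=proj(g,s["ee_pos"]).astype(int);crop("s5",u-50,v-35,u+50,v+45,7,"pics/c6.png");print(u,v)
E
```

```text
time_s 6.45
ee_pos [0.5352, -0.1624, 0.1504]
ft_force [0.7748, -0.0725, -0.1789]
torque [0.0817, -0.0052, -0.0556]
opening 0.01
202 179
```

View pics/c5.png

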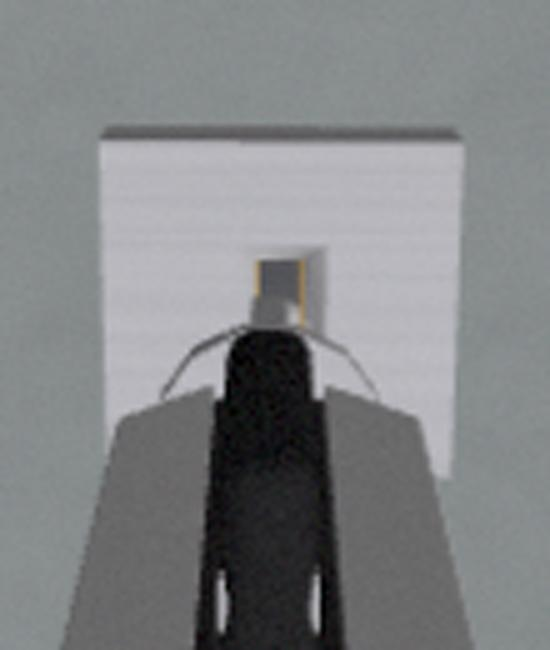

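View pics/c6.png

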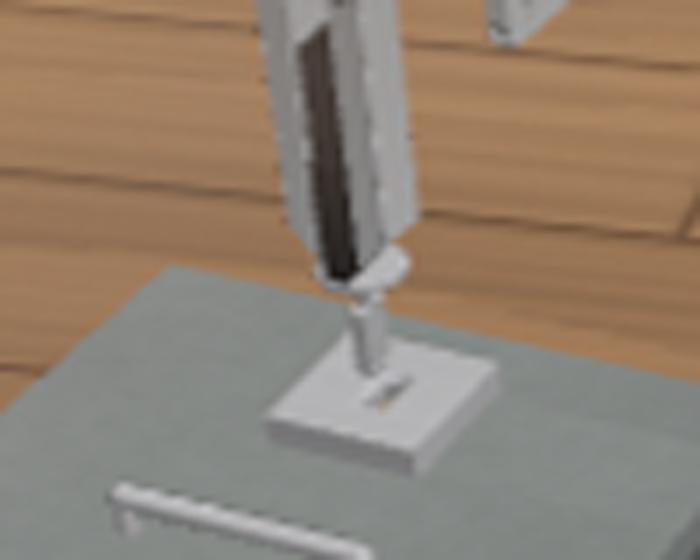

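```bash
python3 - <<'E'
from h import *
f=load("w5")
w=lambda u,v,z=.1: world_z(f,u/5+220,v/5+160,z)
print("bevel outer near",w(281,248),"inner",w(281,259),w(281,259,.097),"slot sides",w(257,275,.098),w(305,275,.098))
print("blade tip near",w(270,297,.107),w(270,297,.110)," collar near",w(270,325,.1405), "blade sides",w(250,310,.107),w(290,310,.107))
C=[(99,142),(464,143),(452,480)]
W=np.array([w(*c) for c in C]);print(W,(W[0]+W[2])/2)
E
```

```text
bevel outer near [ 0.52510601 -0.15931337  0.1       ] inner [ 0.52675994 -0.15961098  0.1       ] [ 0.52768445 -0.15975242  0.097     ] slot sides [ 0.52917778 -0.16363494  0.098     ] [ 0.53045103 -0.15665309  0.098     ]
blade tip near [ 0.52990906 -0.16183048  0.107     ] [ 0.52891327 -0.1616548   0.11      ]  collar near [ 0.52232905 -0.16051234  0.1405    ] blade sides [ 0.53132419 -0.16499489  0.107     ] [ 0.53235042 -0.15936739  0.107     ]
[[ 0.50481131 -0.18214864  0.1       ]
 [ 0.51433705 -0.13073964  0.1       ]
 [ 0.56605997 -0.14026275  0.1       ]] [ 0.53543564 -0.16120569  0.1       ]
```

apply_moves(
  commands=[
    [0, 0, 0, 1.6, 0, 0, 0],
    [0, 0, 0, 1.6, 0, 0, 0],
    [0, 4, 0, 1.6, 0, 0, 0],
    [0, 8, 0, 1.6, 0, 0, 0],
    [0, 11, 0, 1.6, 0, 0, 0],
    [0, 14, 0, 1.6, 0, 0, 0],
    [0, 14, 0, 1.6, 0, 0, 0],
  ],
)

```text
time_s: 7.25
ee_pos: [0.5352, -0.1607, 0.136]
orientation: [[-0.001, -0.984, 0.18], [0.0, 0.18, 0.984], [-1.0, 0.001, -0.0]]
ft_force: [-0.0, -0.9, -0.5]
opening: 0.0098
```

```bash
python3 - <<'E'
from h import *
from station import arm
s=arm.get_state()
for k in("time_s","ee_pos","ft_force","torque","opening"): print(k,np.round(s[k],4).tolist())
f=snap("wrist","w6");g=snap("scene","s6")
crop("w6",220,160,330,290,5,"pics/c5.png")
u,v=proj(g,s["ee_pos"]).astype(int);crop("s6",u-50,v-35,u+50,v+45,7,"pics/c6.png");print(u,v)
E
```

```text
time_s 7.25
ee_pos [0.5352, -0.1607, 0.136]
ft_force [-0.0092, -0.8645, -0.5316]
torque [-0.0247, -0.0436, -0.0394]
opening 0.0098
204 185
```

View pics/c5.png

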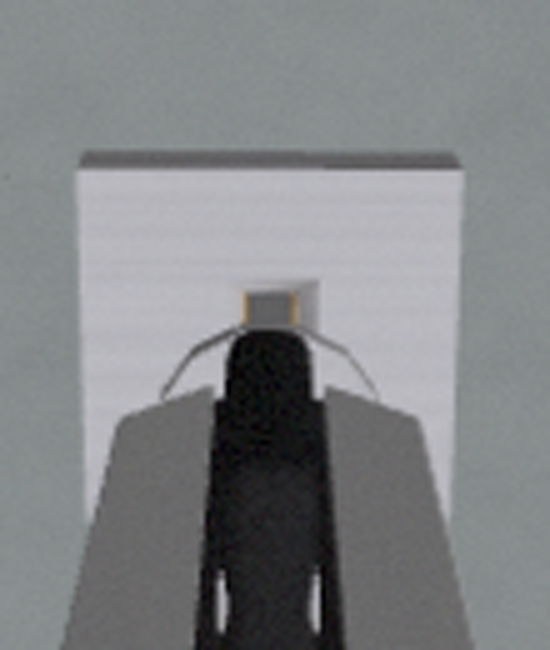

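View pics/c6.png

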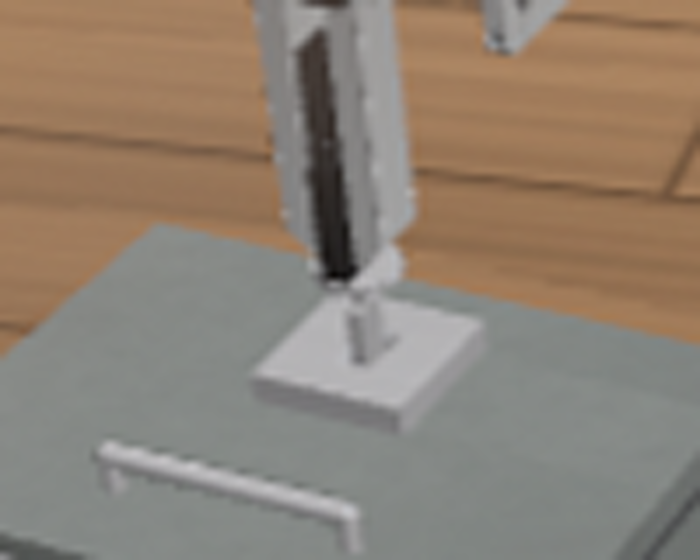

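apply_moves(
  commands=[
    [0, 3, 0, 0, 0, 0, 0],
    [0, 6, 0, 0, 0, 0, 0],
    [0, 9, 0, 0, 0, 0, 0],
    [0, 9, 0, 0, 0, 0, 0],
  ],
)

```text
time_s: 7.75
ee_pos: [0.535, -0.1607, 0.127]
orientation: [[-0.001, -0.984, 0.18], [0.0, 0.18, 0.984], [-1.0, 0.001, -0.0]]
ft_force: [-1.1, 0.1, -0.0]
opening: 0.0096
```

apply_moves(
  commands=[
    [0, 2, 0, 0, 0, 0, 0],
    [0, 4, 0, 0, 0, 0, 0],
    [0, 6, 0, 0, 0, 0, 0],
    [0, 8, 0, 0, 0, 0, 0],
    [0, 8, 0, 0, 0, 0, 0],
  ],
)

```text
time_s: 8.25
ee_pos: [0.5348, -0.1607, 0.1191]
orientation: [[-0.001, -0.984, 0.18], [0.0, 0.18, 0.984], [-1.0, 0.001, -0.0]]
ft_force: [-4.3, 1.3, -1.3]
opening: 0.0102
```

```bash
cat > look.py <<'E'
from h import *
import sys
from station import arm
t=sys.argv[1]
s=arm.get_state()
for k in("time_s","joints","ee_pos","orientation","ft_force","torque","opening"): print(k,np.round(s[k],4).tolist())
f=snap("wrist","w"+t);g=snap("scene","s"+t)
a=f["pixels"][150:310,200:350,::-1];u,v=proj(g,s["ee_pos"]).astype(int)
b=g["pixels"][v-40:v+40,u-40:u+35,::-1]
a=cv2.resize(a,(375,400),interpolation=cv2.INTER_CUBIC);b=cv2.resize(b,(375,400),interpolation=cv2.INTER_CUBIC)
cv2.imwrite(f"pics/l{t}.png",np.hstack([a,b]))
E
python3 look.py 7
```

```text
time_s 8.25
joints [-0.1598, 0.3548, 0.4136, 1.9698, -0.186, 0.8548, 1.7435]
ee_pos [0.5348, -0.1607, 0.1191]
orientation [[-0.0013, -0.9837, 0.18], [0.0002, 0.18, 0.9837], [-1.0, 0.0013, -0.0]]
ft_force [-4.3496, 1.2913, -1.3003]
torque [0.2166, 1.0388, 0.0083]
opening 0.0102
```

View pics/l7.png

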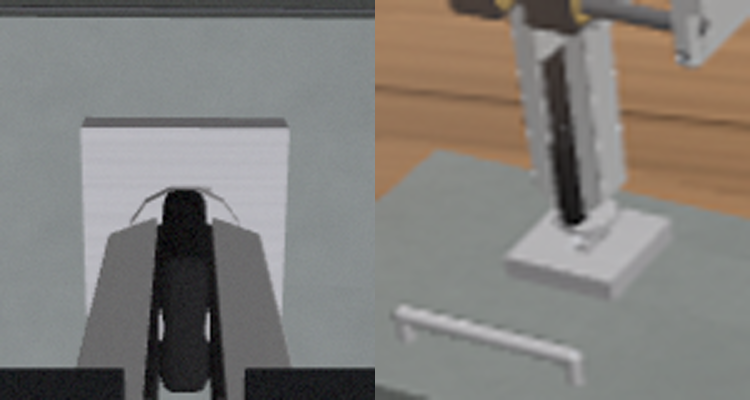

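apply_moves(
  commands=[
    [0, 2, 0.5, 0, 0, 0, 0],
    [0, 4, 0.5, 0, 0, 0, 0],
    [0, 6, 0.5, 0, 0, 0, 0],
    [0, 6, 0.5, 0, 0, 0, 0],
  ],
)

```text
time_s: 8.75
ee_pos: [0.5358, -0.1608, 0.1137]
orientation: [[0.002, -0.984, 0.18], [-0.0, 0.18, 0.984], [-1.0, -0.002, -0.0]]
ft_force: [2.2, 0.5, -3.3]
opening: 0.0098
```

apply_moves(
  commands=[
    [0, 2, 0, 0, 0, 0, 0],
    [0, 4, 0, 0, 0, 0, 0],
    [0, 5, 0, 0, 0, 0, 0],
    [0, 5, 0, 0, 0, 0, 0],
  ],
)

```text
time_s: 9.15
ee_pos: [0.5359, -0.1609, 0.1094]
orientation: [[0.002, -0.984, 0.18], [-0.0, 0.18, 0.984], [-1.0, -0.002, 0.0]]
ft_force: [-2.1, 1.2, 14.6]
opening: 0.0098
```

```bash
python3 look.py 8
```

```text
time_s 9.15
joints [-0.1546, 0.368, 0.4085, 1.977, -0.195, 0.8322, 1.7511]
ee_pos [0.5359, -0.1609, 0.1094]
orientation [[0.0018, -0.9837, 0.1799], [-0.0001, 0.1799, 0.9837], [-1.0, -0.0018, 0.0002]]
ft_force [-2.1004, 1.2041, 14.6219]
torque [0.2519, 0.6339, -0.0661]
opening 0.0098
```

View pics/l8.png

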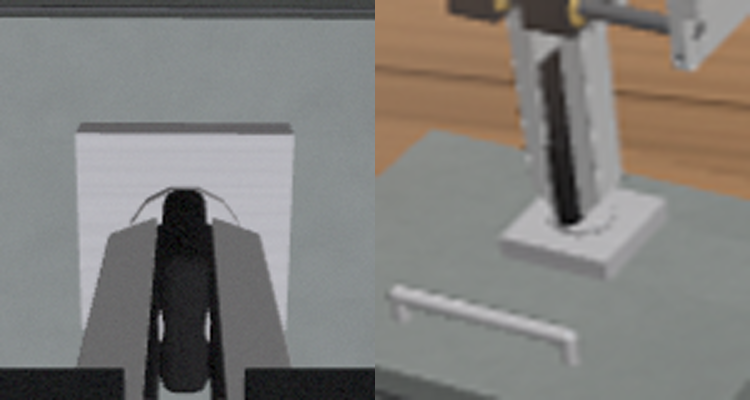

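apply_moves(
  commands=[
    [0, 0.3, 0, 0, 0.06, 0, 0],
    [0, 0.3, 0, 0, -0.06, 0, 0],
    [0, 0.3, 0, 0, 0.06, 0, 0],
    [0, 0.3, 0, 0, 0, 0, 0],
    [0, 0.3, 0, 0, 0, 0, 0],
  ],
)

```text
time_s: 9.75
ee_pos: [0.536, -0.1609, 0.1094]
orientation: [[0.002, -0.984, 0.178], [-0.0, 0.178, 0.984], [-1.0, -0.002, 0.0]]
ft_force: [-2.6, 1.2, 19.2]
opening: 0.0099
```

apply_moves(
  commands=[
    [0, -0.4, 0, 0, 0.06, 0, 0],
    [0, -0.4, 0, 0, 0.12, 0, 0],
    [0, -0.4, 0, 0, 0.2, 0, 0],
    [0, -0.4, 0, 0, 0.28, 0, 0],
    [0, -0.4, 0, 0, 0.36, 0, 0],
    [0, -0.4, 0, 0, 0.44, 0, 0],
    [0, -0.4, 0, 0, 0.5, 0, 0],
    [0, -0.4, 0, 0, 0.5, 0, 0],
    [0, -0.4, 0, 0, 0.5, 0, 0],
  ],
)

```text
time_s: 10.65
ee_pos: [0.5358, -0.1612, 0.1095]
orientation: [[0.002, -0.777, 0.63], [-0.001, 0.63, 0.777], [-1.0, -0.002, 0.001]]
ft_force: [-1.4, -1.7, 13.3]
opening: 0.0099
```

```bash
python3 look.py 9
```

```text
time_s 10.65
joints [-0.2459, 0.385, 0.526, 1.9821, -0.2564, 0.8371, 1.3108]
ee_pos [0.5358, -0.1612, 0.1095]
orientation [[0.0017, -0.7768, 0.6297], [-0.0007, 0.6297, 0.7768], [-1.0, -0.0017, 0.0006]]
ft_force [-1.354, -1.72, 13.326]
torque [-0.4025, 0.6707, 0.0275]
opening 0.0099
```

View pics/l9.png

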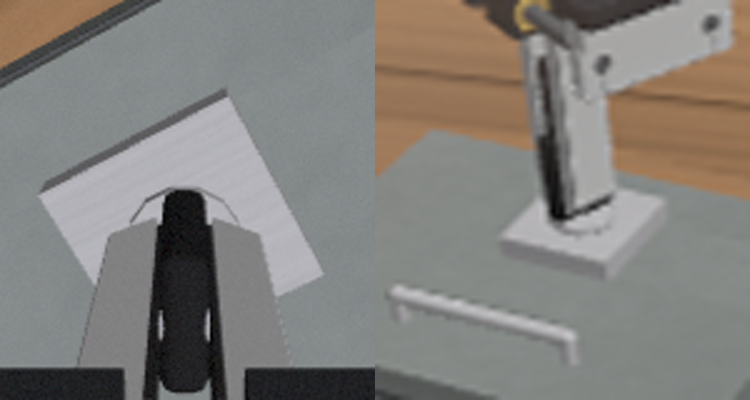

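apply_moves(
  commands=[
    [0, 0, 0, 0, 0.08, 0, 0],
    [0, 0, 0, 0, 0.16, 0, 0],
    [0, 0, 0, 0, 0.24, 0, 0],
    [0, 0, 0, 0, 0.32, 0, 0],
    [0, 0, 0, 0, 0.4, 0, 0],
    [0, 0, 0, 0, 0.48, 0, 0],
    [0, 0, 0, 0, 0.56, 0, 0],
    [0, 0, 0, 0, 0.64, 0, 0],
    [0, 0, 0, 0, 0.72, 0, 0],
    [0, 0, 0, 0, 0.8, 0, 0],
    [0, 0, 0, 0, 0.88, 0, 0],
    [0, 0, 0, 0, 0.96, 0, 0],
    [0, 0, 0, 0, 1.0, 0, 0],
    [0, 0, 0, 0, 1.0, 0, 0],
  ],
)

```text
time_s: 12.15
ee_pos: [0.5348, -0.1618, 0.1095]
orientation: [[0.0, 0.112, 0.994], [-0.001, 0.994, -0.112], [-1.0, -0.001, 0.0]]
ft_force: [-8.0, -3.1, 21.2]
opening: 0.01
```

```bash
python3 look.py 10
```

```text
time_s 12.15
joints [-0.4308, 0.4458, 0.7786, 1.9918, -0.4085, 0.864, 0.4582]
ee_pos [0.5348, -0.1618, 0.1095]
orientation [[0.0002, 0.112, 0.9937], [-0.0009, 0.9937, -0.112], [-1.0, -0.0008, 0.0003]]
ft_force [-7.9982, -3.1089, 21.1865]
torque [-0.8815, 2.3635, 0.0901]
opening 0.01
```

View pics/l10.png

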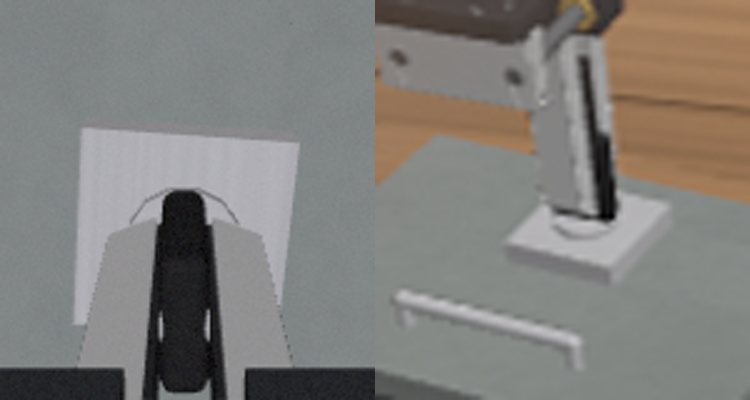

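apply_moves(
  commands=[
    [0, -0.2, 0, -0.6, 0.06, 0, 0],
    [0, -0.2, 0, -0.6, 0.12, 0, 0],
    [0, -0.2, 0, -0.6, 0.18, 0, 0],
    [0, -0.2, 0, -0.6, 0.2, 0, 0],
    [0, -0.2, 0, -0.6, 0.2, 0, 0],
  ],
)

```text
time_s: 12.75
ee_pos: [0.5345, -0.1618, 0.1095]
orientation: [[0.001, 0.306, 0.952], [-0.001, 0.952, -0.306], [-1.0, -0.001, 0.001]]
ft_force: [-5.3, -4.6, 13.6]
opening: 0.0096
```

```bash
python3 look.py 11
```

```text
time_s 12.75
joints [-0.4672, 0.4631, 0.8312, 1.9947, -0.4443, 0.872, 0.2938]
ee_pos [0.5345, -0.1618, 0.1095]
orientation [[0.0006, 0.3064, 0.9519], [-0.0012, 0.9519, -0.3064], [-1.0, -0.001, 0.0009]]
ft_force [-5.2908, -4.5881, 13.5869]
torque [-1.0544, 1.4775, 0.1224]
opening 0.0096
```

apply_moves(
  commands=[
    [0, 0, 0, -0.3, 0.05, 0, 0],
    [0, 0, 0, -0.3, 0.1, 0, 0],
    [0, 0, 0, -0.3, 0.12, 0, 0],
    [0, 0, 0, -0.3, 0.12, 0, 0],
  ],
)

```text
time_s: 13.25
ee_pos: [0.5344, -0.1616, 0.1095]
orientation: [[0.001, 0.418, 0.908], [-0.001, 0.908, -0.418], [-1.0, -0.001, 0.001]]
ft_force: [-4.2, -3.1, 13.0]
opening: 0.0097
```

```bash
python3 look.py 12
```

```text
time_s 13.25
joints [-0.4887, 0.4747, 0.863, 1.9961, -0.467, 0.8778, 0.1959]
ee_pos [0.5344, -0.1616, 0.1095]
orientation [[0.0009, 0.418, 0.9085], [-0.0013, 0.9085, -0.418], [-1.0, -0.0008, 0.0013]]
ft_force [-4.1578, -3.0763, 13.0327]
torque [-1.0754, 1.2378, 0.1575]
opening 0.0097
```

apply_moves(
  commands=[
    [0, 0, 0, 0, 0.05, 0, 0],
    [0, 0, 0, 0, 0.08, 0, 0],
    [0, 0, 0, 0, 0.08, 0, 0],
    [0, 0, 0, 0, 0.08, 0, 0],
  ],
)

```text
time_s: 13.75
ee_pos: [0.5344, -0.1616, 0.1095]
orientation: [[0.001, 0.488, 0.873], [-0.001, 0.873, -0.488], [-1.0, -0.001, 0.001]]
ft_force: [-3.0, -3.9, 13.3]
opening: 0.0101
```

```bash
python3 look.py 13
```

```text
time_s 13.75
joints [-0.5024, 0.4831, 0.8837, 1.9967, -0.4826, 0.8824, 0.1318]
ee_pos [0.5344, -0.1616, 0.1095]
orientation [[0.0009, 0.4883, 0.8726], [-0.0012, 0.8726, -0.4883], [-1.0, -0.0006, 0.0013]]
ft_force [-3.0136, -3.9171, 13.3352]
torque [-1.0167, 1.1643, 0.4469]
opening 0.0101
```

View pics/l13.png

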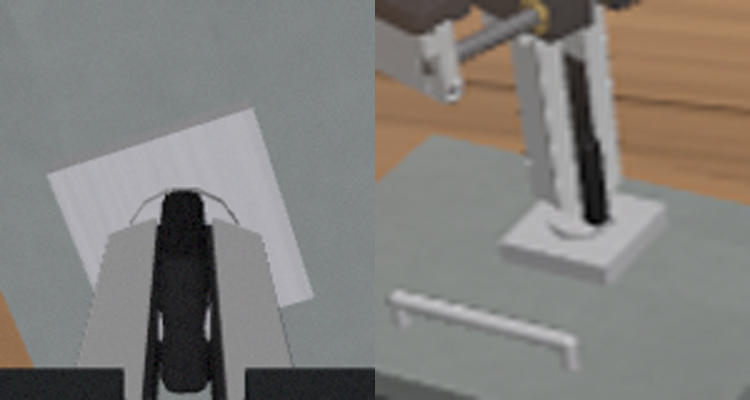

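apply_moves(
  commands=[
    [0, 0, 0, 0, 0, 0, 0],
    [0, 0, 0, 0, 0, 0, 0],
    [0, 0, 0, 0, 0, 0, 0],
    [0, 0, 0, 0, 0, 0, 0],
    [0, 0, 0, 0, 0, 0, 0],
  ],
)

```text
time_s: 14.35
ee_pos: [0.5344, -0.1616, 0.1095]
orientation: [[0.001, 0.488, 0.873], [-0.001, 0.873, -0.488], [-1.0, -0.001, 0.001]]
ft_force: [-4.0, -3.5, 12.1]
opening: 0.0099
```

```bash
python3 look.py 14; python3 -c "
from h import *
snap('top','t14')"
```

```text
time_s 14.35
joints [-0.5022, 0.4831, 0.8836, 1.9967, -0.4825, 0.8824, 0.1319]
ee_pos [0.5344, -0.1616, 0.1095]
orientation [[0.0009, 0.4882, 0.8727], [-0.0011, 0.8727, -0.4882], [-1.0, -0.0006, 0.0013]]
ft_force [-4.0059, -3.4853, 12.0981]
torque [-1.0007, 1.1106, 0.4165]
opening 0.0099
```

View pics/s14.png

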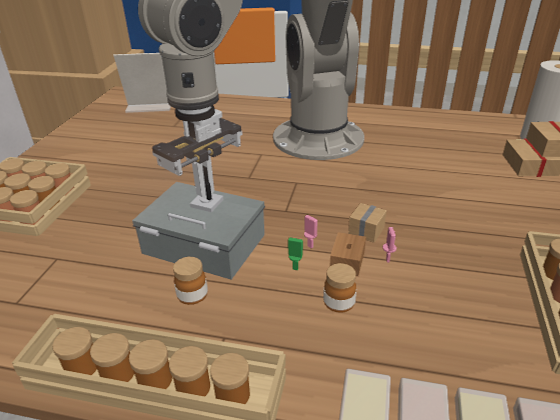

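The jars, carton and look-alike keys are where they were. The key is seated and held against the stop with a steady torque of about 0.42 Nm, so I'm handing in.

```bash
python3 -c "
from station import order
print(order.job_done())"
```

```text
the job is handed in; nothing more can be done
None
```

The key is in the lock, pushed fully home and turned clockwise to the stop. I handed the job in at about 14.4 s with the arm still gripping and holding it turned.

- **Seating:** The fingertips stopped at 109.5 mm, the height expected with the collar on the lock face. Pushing harder, from 14.6 to 19.2 N with a small wiggle, did not move the key any deeper. I never felt the pins catch clearly.
- **Turn:** The gripper turned about 1.90 rad, which is the quarter turn plus the key's play. The resisting torque rose smoothly to 0.16 Nm, then jumped to about 0.42–0.45 Nm over the last 0.08 rad, which I took as the stop. It held steady over a 0.5 s check. I had no direct reading of the cylinder itself.
- **Surroundings:** In the last scene picture both jars, the carton and the green and pink look-alikes stand where they began. I judged this by eye and did not measure it.
- **Disagreement:** The top and wrist cameras differed by about 3 mm on where the key rest and lock were. I went by the wrist camera and corrected the sideways position by 1.6 mm just before the key went in.

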